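# Sort the wheel hardware into the parts trays

## Task

Sort the wheel hardware left on the pit bench: put both hexagonal wheel nuts in the round dish, both brake pads in the oblong tray and the hub spacer ring in the square tray. Each must rest on the floor of its tray, the pads and the ring lying flat, nothing on top of anything else. Leave the wrench socket and the tyre gauge where they are.

Things in the scene. Friction and masses are not known exactly. Their poses are not given: they have to be found in the camera images.
- nut_a_center (a point): One of two alike steel hexagonal wheel nuts standing on the bench: 32 mm tall, hexagon 30 mm across the flats and 35 mm across the corners, on a thin round foot flange 38 mm in diameter and 4 mm high, dark bore on top. The point is its centre, 16 mm above its underside; its z is the bore's axis (up), and its x axis is square to one pair of flats (the others are 60 degrees on). About 0.1 kg.
- nut_b_center (a point): One of two alike steel hexagonal wheel nuts standing on the bench: 32 mm tall, hexagon 30 mm across the flats and 35 mm across the corners, on a thin round foot flange 38 mm in diameter and 4 mm high, dark bore on top. The point is its centre, 16 mm above its underside; its z is the bore's axis (up), and its x axis is square to one pair of flats (the others are 60 degrees on). About 0.1 kg.
- pad_a_center (a point): One of two alike brake pads lying flat: dark rectangular backing plate 70 x 40 x 5 mm with two grey friction blocks on top (36 mm across), 14 mm thick in all. The point is its centre, 7 mm above its underside; x runs along the 70 mm length, y along the 40 mm width, z up. About 0.16 kg.
- pad_b_center (a point): One of two alike brake pads lying flat: dark rectangular backing plate 70 x 40 x 5 mm with two grey friction blocks on top (36 mm across), 14 mm thick in all. The point is its centre, 7 mm above its underside; x runs along the 70 mm length, y along the 40 mm width, z up. About 0.16 kg.
- spacer_center (a point): Aluminium hub spacer: a plain round ring lying flat, 50 mm outside and 30 mm inside diameter, 18 mm high. The point is its centre (in the hole), 9 mm above its underside; z is the ring's axis. About 0.12 kg.
- dish_floor (a point): Round open steel parts dish, fixed to the bench, 150 mm across at the rim (142 mm at its foot), wall 3 mm, 22 mm high; clear floor about 136 mm across. The point is the centre of its inner floor, 4 mm above the bench; z up.
- oblong_floor (a point): Oblong open steel tray, fixed to the bench, 190 mm long (its y), 116 mm wide (its x), 22 mm high, walls and floor 3 mm thick. The point is the centre of its inner floor, 3 mm above the bench; z up.
- square_floor (a point): Square open steel tray, fixed to the bench, 116 x 116 mm, 22 mm high, walls and floor 3 mm thick, sides along its x and y. The point is the centre of its inner floor, 3 mm above the bench; z up.
- socket_center (a point): Bystander, to be left alone: a steel wrench socket standing loose among the hardware, a plain round stepped barrel 32 mm in diameter (25 mm at the top), 38 mm tall, with a square dark recess on top. The point is its centre, 19 mm above the bench; z up.
- gauge_center (a point): Bystander, to be left alone: a tyre pressure gauge lying face up, loose, a black round body 46 mm in diameter and 16 mm high with a white dial, and a brass stem 10 mm thick that reaches 39 mm from its centre along its x. The point is its centre, 8 mm above the bench; z up.
Not all that is in view belongs to the job. Leave any blue or turquoise look-alike of the part that bears oblong_floor alone.

How it is judged:
By the outcome, as a careful person would: the job done as asked, in the order asked, and still so for the second after the job is handed in, with the robot touching nothing.
It also fails if it takes over 128 s, if anything falls off the work surface, if the arm or the gripper's body presses on something with over 40 N, if the wrist force passes 120 N, or if a joint passes its speed limit or range.

## Robot

A 6-joint arm with a two-finger parallel gripper is mounted at the origin on the work surface. World frame = base frame: x ahead of the robot, y to its left, z up, the work surface at z = 0. Lengths are in mm, angles in degrees, forces in N, time in s.
With the tool pointing down it reaches from about 350 to 850 mm from the base axis. Payload 8.1 kg.
Tool frame: the origin (TCP) lies midway between the tips of the shut fingers; the grasp point (between the pads) lies 19 mm behind it; z points along the fingers, y is the line along which they close (so a half turn about z gives the same grasp; the last joint's range is limited). The gripper opens to 85 mm and grips with 20 to 120 N. Pads are 22 mm wide; open, the fingers measure 114 mm over their backs; the gripper's body (76 mm by 85 mm) begins 54 mm behind the grasp point. The pads swing forward as they close: fully open they stand 13 mm farther back than shut.
Start: joints at [-76.169, 7.471, 85.268, -0, 87.261, -4.893], TCP at [192.629, -568.242, 231.292] pointing down, gripper open.
Joint ranges: [-169.43, 169.43], [-51.17, 129.36], [1.28, 143.12], [-76.62, 256.62], [0, 156.53], [-152.29, 152.29]. Speed limits (degrees/s): [136.94, 136.94, 159.86, 180, 180, 180].

## Interface

Orientations are given as [roll, pitch, yaw] about the fixed x, y, z axes, in that order (R = Rz(yaw) Ry(pitch) Rx(roll)).
In Python, from bench import r gives the robot as it stands.
- The arm moves only by the tool step_arm, never from a script. Its arguments are lists of equal length, an entry for each row: "delta_pos": the shift along the world's x, y, z in units of 200 mm (1.0 is 200 mm), a list of three; "spin": the turn about the world's z in units of 180 degrees (1.0 is 180 degrees). In form: {"delta_pos": [[dx, dy, dz], ...], "spin": [spin, ...]}. A call has 1 to 8 rows; each row shifts and turns the commanded pose from where the row before left it; what a row does not reach is not made up. A row lasts 1/8 s, in which the tool goes at most 62.5 mm and 10.7 degrees, less where a joint would pass 70% of its speed; a pose out of reach is approached as far as the arm can. A call with a number of a shift or a turn outside -1 to 1 is refused whole. A call with a gripper value outside its range is refused whole. "gripper" is the opening, from -1 (shut) to 1 (fully open), set as the call begins (left out, the last holds). The fingers move at their own pace and stop on an object; "squeeze" is the grip in N (left out, the last holds). Time passes only in rows, so rows that do not move let the fingers close. It gives the time, the measured TCP pose, the force, the opening and the grip force at its end, in the units of the state.
- r.sense(): the state, without advancing time (a new reading comes with each control period).
- r.snapshot(name): name is "scene" or "side" or "wrist"; returns a dict with "pixels" (420x560x3 uint8, blue, green, red), "fx", "fy", "cx", "cy" (pixels), "camera_from_world" (4x4, takes a point from world to camera coordinates). Camera axes: x right, y up, looking along -z (the intrinsics and any distortion apply to the point x, -y, -z); pixel columns grow to the right and rows downward; lengths in mm; the calibration is good to about 2 mm. A picture is of the moment at which its call begins. There is no depth.
- r.hand_in(): hands the job in; it is judged then, once.
The state is a dict: "time": time; "joint_pos": joint angles; "qd": joint speeds; "joint_efforts": joint torques, N m; "tool_pos": TCP position; "tcp_rot": TCP orientation; "ft_force": force on the tool from outside, world axes, zero at the start; "wrist_torque": the same for the moment, N m; "finger_gap": finger opening in mm; "grip_force": force on a finger pad.
Only numpy, scipy, OpenCV 4.12 (cv2) and the standard library are available. Lean on these libraries where they do the work, as an engineer would, in place of code of your own. Each camera call takes 0.05 s, during which the arm holds its last target. There are 200 camera calls.

## Working session

There is one attempt and no reset: what is moved stays moved. The work goes in short steps, Python scripts to look and compute and a tool call to move; the robot and the scene stay as the last step left them, time stands still between calls to the robot, and variables do not carry over. Pictures are saved under pics/ and viewed, at most 14 in all, crops included, and the job is handed in when it is done.

Besides the shell and the picture viewer there is one more tool, called as name([rows], argument=value, ...), one row to a line, values as JSON. step_arm: Moves the arm, as the interface text tells. Shifts and turns lie within -1 to 1; 1 stands for 200 mm of shift or 180 degrees of turn. Its arguments: {"type":"object","properties":{"delta_pos":{"type":"array","items":{"type":"array","items":{"type":"number","minimum":-1,"maximum":1}}},"spin":{"type":"array","items":{"type":"number","minimum":-1,"maximum":1}},"gripper":{"type":"number"},"squeeze":{"type":"number"}},"required":["delta_pos","spin"]}

```bash
mkdir -p pics; ls; cat > h.py <<'E'
from bench import r
import numpy as np, cv2
def snap(n,f):
    s=r.snapshot(n); np.savez(f'pics/{f}.npz',**{k:np.array(v) for k,v in s.items()}); cv2.imwrite(f'pics/{f}.png',s['pixels']); return s
def load(f): return np.load(f'pics/{f}.npz',allow_pickle=True)
def w(s,u,v,z):
    M=np.array(s['camera_from_world'],float); R,t=M[:3,:3],M[:3,3]
    d=np.array([(u-s['cx'])/s['fx'],-(v-s['cy'])/s['fy'],-1.]); d=R.T@d; c=-R.T@t
    return (c+d*(z-c[2])/d[2])
def px(s,p):
    M=np.array(s['camera_from_world'],float); q=M[:3,:3]@np.array(p,float)+M[:3,3]
    return (float(s['cx']-s['fx']*q[0]/q[2]), float(s['cy']+s['fy']*q[1]/q[2]))
E
python3 - <<'E'
from h import *
for n in ("scene","side","wrist"):
    s=snap(n,n+"0"); M=np.array(s['camera_from_world']); print(n,s['fx'],s['cx'],s['cy'],(-M[:3,:3].T@M[:3,3]).round(),[k for k in s])
print(r.sense())
a=cv2.imread('pics/scene0.png');cv2.imwrite('pics/scene0b.png',cv2.resize(a,(800,600),interpolation=cv2.INTER_CUBIC))
E
```

```text
pics
scene 405.8444220673249 277.76416214808734 211.22318558122737 [1157. -200.  536.] ['pixels', 'fx', 'fy', 'cx', 'cy', 'camera_from_world']
side 543.4349001217968 288.3180153070137 213.0920523984792 [-351.  872.  939.] ['pixels', 'fx', 'fy', 'cx', 'cy', 'camera_from_world']
wrist 355.1008995579143 278.2845364727025 208.15171995550236 [ 269. -542.  374.] ['pixels', 'fx', 'fy', 'cx', 'cy', 'camera_from_world']
{'time': 0.15, 'joint_pos': array([-7.61694677e+01,  7.50540559e+00,  8.53162854e+01,  7.76851534e-04,
        8.72616441e+01, -4.89392659e+00]), 'qd': array([-0.05880307, -0.1359391 , -0.1783354 ,  0.01275539,  0.02601164,
       -0.02959337]), 'joint_efforts': array([ 4.37605795e-04, -5.70060325e+01, -5.01160991e+01, -2.62165577e-04,
        9.55836702e-03,  8.93269134e-05]), 'tool_pos': array([ 192.52406536, -567.81741174,  230.47010705]), 'tcp_rot': array([-1.79917035e+02, -7.88250310e-03,  1.87244155e+01]), 'ft_force': array([0.38897027, 0.08591841, 0.29133555]), 'wrist_torque': array([0.03049939, 0.00606801, 0.04871365]), 'grip_force': 0.0, 'finger_gap': 85.29482710397}
```

View pics/scene0b.png

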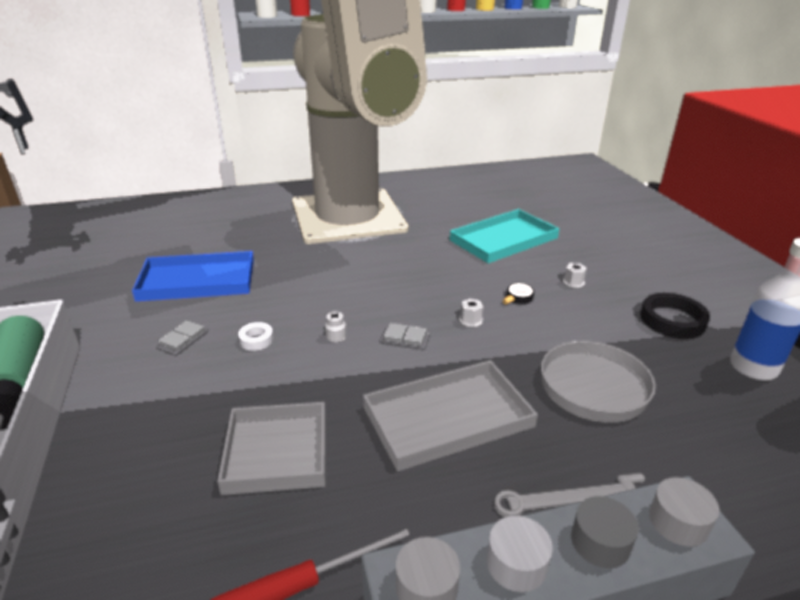

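View pics/side0.png

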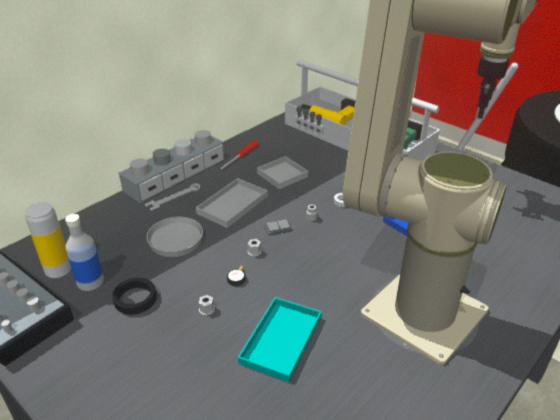

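Scene (800x600 pixels): nuts at (472,312) and (575,274), told apart from the socket at (335,326), which is stepped and round. Pads are at (183,337) and (405,335). The ring at (256,336) is aluminium; the black ring at (674,315) is not wanted. The grey oblong tray is at (450,412), with blue (195,275) and turquoise (505,234) look-alikes. The square tray is at (273,447), the dish at (598,380), and the gauge at (518,293).

```bash
python3 - <<'E'
from h import *
s=load('scene0')
for n,u,v,z in [("nutR",575,265,32),("nutL",472,303,32),("gauge",520,291,16),("gstem",505,300,8),("padL",183,337,10),("padR",405,335,10),("ring",256,332,18),("socket",335,315,38),
 ("sqTL",232,406,22),("sqTR",325,404,22),("sqBR",326,482,22),("sqBL",221,486,22),("obL",364,405,22),("obT",490,364,22),("obR",535,411,22),("obB",399,460,22),("dishL",541,375,22),("dishR",654,378,22),("dishT",590,343,22),("dishB",603,412,22)]:
    print(n,w(s,u*.7,v*.7,z).round()[:2])
t=load('side0')
for n,u,v,z in [("nutR",206,298,32),("nutL",254,242,32),("padR",278,226,10),("socket",312,208,38),("gauge",236,276,16)]:
    print('side',n,w(t,u,v,z).round()[:2])
W=load('wrist0'); print(W['camera_from_world'].round(3))
a=cv2.imread('pics/scene0.png')[175:270,90:440];cv2.imwrite('pics/c1.png',cv2.resize(a,(800,217),interpolation=cv2.INTER_CUBIC))
b=cv2.imread('pics/wrist0.png');cv2.imwrite('pics/c.png',np.vstack([cv2.resize(a,(560,152),interpolation=cv2.INTER_CUBIC),b]))
E
```

```text
nutR [374. 339.]
nutL [442. 117.]
gauge [406. 220.]
gstem [414. 190.]
padL [ 387. -328.]
padR [469.  -1.]
ring [ 414. -220.]
socket [ 429. -100.]
sqTL [ 575. -259.]
sqTR [ 602. -144.]
sqBR [ 725. -163.]
sqBL [ 701. -275.]
obL [616. -97.]
obT [581.  91.]
obR [682. 109.]
obB [715. -77.]
dishL [621. 149.]
dishR [666. 294.]
dishT [573. 252.]
dishB [706. 191.]
side nutR [381. 335.]
side nutL [443. 117.]
side padR [462.   5.]
side socket [424. -94.]
side gauge [397. 227.]
[[ 3.21000e-01 -9.47000e-01 -1.00000e-03 -5.99606e+02]
 [ 8.98000e-01  3.04000e-01 -3.19000e-01  4.24680e+01]
 [ 3.02000e-01  1.01000e-01  9.48000e-01 -3.80828e+02]
 [ 0.00000e+00  0.00000e+00  0.00000e+00  1.00000e+00]]
```

View pics/c.png

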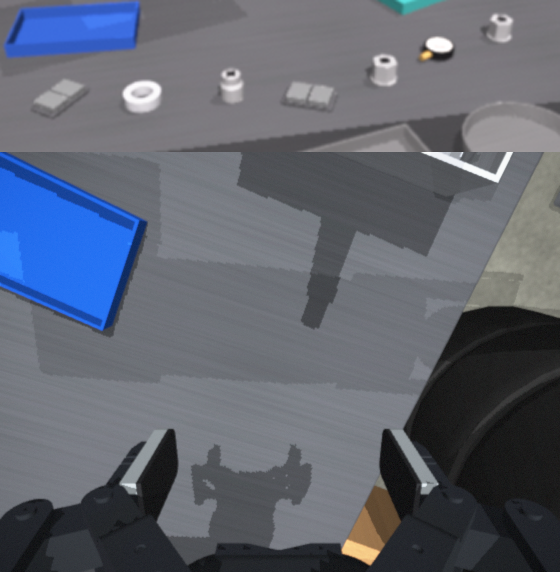

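step_arm([
  [0.135, 0.217, 0],
  [0.135, 0.217, 0],
  [0.135, 0.217, 0],
  [0.135, 0.217, 0],
  [0.135, 0.217, 0],
  [0.135, 0.217, 0],
  [0.135, 0.217, 0],
  [0.135, 0.217, 0],
], spin=[-0.013, -0.013, -0.013, -0.013, -0.013, -0.013, -0.013, -0.013])

```text
time: 1.15
tool_pos: [409.1, -219.5, 231.2]
tcp_rot: [180.0, -0.0, -0.1]
ft_force: [0.3, -0.7, 1.2]
finger_gap: 85.7
grip_force: 0.0
```

```bash
python3 - <<'E'
from h import *
snap('wrist','w1'); s=r.sense(); print(s['time'],s['tool_pos'],s['tcp_rot'],s['joint_pos'])
E
```

```text
1.2 [ 411.69958271 -214.72709337  231.18572857] [-1.79811077e+02 -1.07675964e-01 -3.74787137e-02] [-34.0469311  -14.04331801 105.9715202    0.21695366  88.08822461
  55.9831013 ]
```

step_arm([
  [0.005, 0.22, 0],
  [0.005, 0.22, 0],
  [0.005, 0.22, 0],
  [0.005, 0.22, 0],
  [0.005, 0.22, 0],
  [0.005, 0.22, 0],
  [0.005, 0.22, 0],
  [0.005, 0.22, 0],
], spin=[0, 0, 0, 0, 0, 0, 0, 0])

```text
time: 2.2
tool_pos: [416.4, 132.2, 231.2]
tcp_rot: [180.0, -0.0, 0.0]
ft_force: [-0.4, 0.6, -0.7]
finger_gap: 85.4
grip_force: 0.0
```

```bash
python3 - <<'E'
from h import *
snap('wrist','w2'); s=r.sense(); print(s['time'],s['tool_pos'],s['tcp_rot'],s['joint_pos'])
E
```

```text
2.25 [416.02053161 136.46760963 231.13941568] [-1.79818141e+02  1.01368740e-02  1.16888751e-01] [ 11.29421173 -18.58076962 109.66112846   0.18040784  88.89433851
 101.1738977 ]
```

View pics/w1.png

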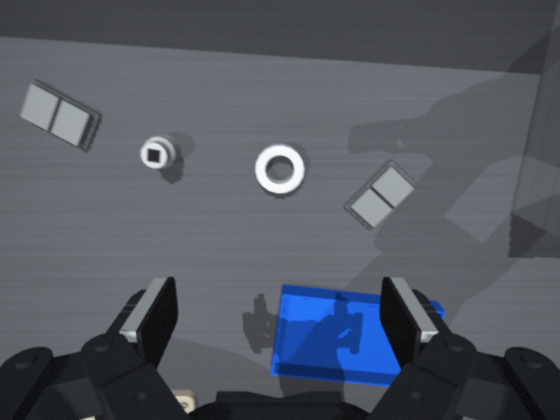

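View pics/w2.png

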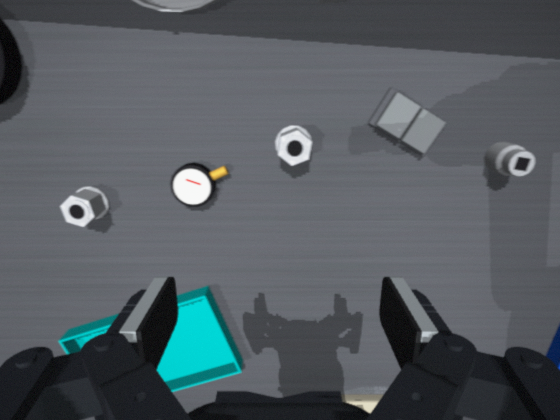

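```bash
python3 - <<'E'
from h import *
s=load('w1')
f=lambda s,n,u,v,z:print(n,w(s,u,v,z).round(1)[:2])
f(s,'ring',279,168,18);f(s,'padL',381,193,14);f(s,'padR',58,114,14);f(s,'socket',153,155,38)
for q in [(397,164),(413,187),(371,227),(349,204)]: f(s,'padLc',*q,14)
for q in [(35,84),(93,115),(80,146),(22,110)]: f(s,'padRc',*q,14)
s2=load('w2')
f(s2,'nutR',78,211,32);f(s2,'nutL',295,148,32);f(s2,'gauge',193,185,16);f(s2,'padR',409,122,14);f(s2,'socket',521,162,38)
for q in [(395,91),(446,124),(427,154),(376,120)]: f(s2,'padRc',*q,14)
a=cv2.imread('pics/w2.png')
o=np.hstack([cv2.resize(a[c[1]-30:c[1]+30,c[0]-30:c[0]+30],(480,480),interpolation=cv2.INTER_CUBIC)[:,40:440] for c in[(78,208),(295,148)]])
cv2.imwrite('pics/c2.png',o)
E
```

```text
ring [ 413.5 -221.1]
padL [ 385.6 -328.8]
padR [467.   -3.9]
socket [ 430.6 -101.2]
padLc [ 416.5 -342.4]
padLc [ 392.  -361.8]
padLc [ 347.  -321.4]
padLc [ 373.4 -295.7]
padRc [494.9  12.5]
padRc [466.  -38.2]
padRc [435.6 -19.9]
padRc [470.9  30.6]
nutR [379.2 335.6]
nutL [443.3 115.2]
gauge [402.3 220.2]
padR [466.1   1.8]
socket [ 430.8 -101.3]
padRc [495.3  18.7]
padRc [464.2 -35.1]
padRc [434.3 -20.2]
padRc [468.1  34.7]
```

View pics/c2.png

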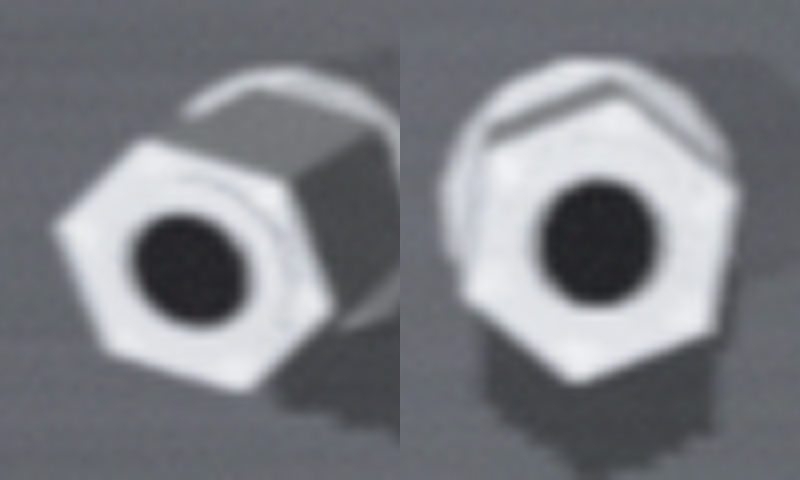

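```bash
python3 - <<'E'
from h import *
s=load('w2')
for n,c,o,P in [('nutR',(78,208),0,[(150,140),(288,185),(332,312),(245,390),(105,348),(55,225)]),('nutL',(295,148),400,[(615,95),(738,190),(712,330),(577,382),(463,293),(490,155)])]:
    p=np.array([w(s,(x-o+40)/8+c[0]-30,y/8+c[1]-30,32)[:2] for x,y in P]); m=p.mean(0); d=p-m
    a=np.degrees(np.arctan2(d[:,1],d[:,0])); 
    k=np.angle(np.exp(6j*np.radians(a)).mean(),deg=True)/6
    print(n,m.round(1),np.hypot(*d.T).round(1),'corner angle mod60',k.round(1),'flat normals',(k+30).round(1))
print(cv2.minAreaRect(np.float32([[495.3,18.7],[464.2,-35.1],[434.3,-20.2],[468.1,34.7]])),cv2.minAreaRect(np.float32([[416.5,-342.4],[392,-361.8],[347,-321.4],[373.4,-295.7]])))
E
```

```text
nutR [378.8 336.2] [17.2 17.5 17.4 17.1 17.5 17.8] corner angle mod60 9.8 flat normals 39.8
nutL [443.1 115.3] [17.5 17.7 17.5 17.3 17.5 16.8] corner angle mod60 -8.0 flat normals 22.0
((465.0032043457031, -0.8695640563964844), (64.45747375488281, 33.326446533203125), 59.5344352722168) ((382.3562316894531, -331.3097839355469), (36.84357833862305, 63.52665328979492), 44.230224609375)
```

step_arm([
  [0.033, -0.02, -0.125],
  [0.033, -0.02, -0.125],
  [0.033, -0.02, -0.125],
  [0.033, -0.02, -0.125],
  [0, 0, 0],
  [0, 0, 0],
], spin=[-0.0222, -0.0222, 0, 0, 0, 0], gripper=0.41, squeeze=40)

```text
time: 3.0
tool_pos: [443.2, 115.0, 132.1]
tcp_rot: [-180.0, -0.0, -8.0]
ft_force: [-0.4, 0.1, 0.8]
finger_gap: 60.0
grip_force: 0.0
```

```bash
python3 - <<'E'
from h import *
s=snap('wrist','w3'); q=r.sense(); print(q['tool_pos'],q['tcp_rot'],q['joint_pos'],q['finger_gap'])
print(px(s,(443.2,115.3,32)))
i=s['pixels']; 
for j,c in enumerate([(443.2,115.3)]): pass
cv2.drawMarker(i,tuple(int(round(v)) for v in px(s,(443.2,115.3,32))),(0,0,255),0,10)
cv2.imwrite('pics/w3m.png',i)
E
```

```text
[443.5841836  115.09989404 132.55405088] [-1.79970713e+02 -8.36374937e-02 -7.98484217e+00] [ 8.12751654e+00 -1.11016324e+01  1.13930538e+02  5.05293621e-03
  7.70826144e+01  1.06111212e+02] 60.44436370989762
(276.5080000398669, 207.29849756140052)
```

View pics/w3m.png

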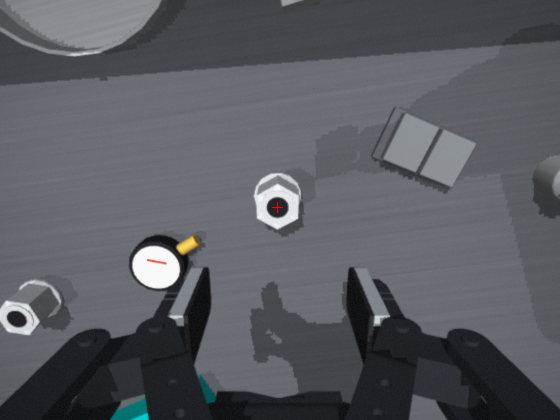

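step_arm([
  [0, 0, -0.16],
  [0, 0, -0.16],
  [0, 0, -0.16],
  [0, 0, -0.1],
  [0, 0, -0.05],
  [0, 0, 0],
  [0, 0, 0],
], spin=[0, 0, 0, 0, 0, 0, 0])

```text
time: 3.92
tool_pos: [444.1, 115.2, 6.6]
tcp_rot: [-180.0, -0.1, -8.0]
ft_force: [-0.1, 0.2, 0.8]
finger_gap: 60.2
grip_force: 0.0
```

step_arm([
  [0, 0, 0],
  [0, 0, 0],
  [0, 0, 0],
  [0, 0, 0],
  [0, 0, 0],
  [0, 0, 0],
], spin=[0, 0, 0, 0, 0, 0], gripper=-1)

```text
time: 4.68
tool_pos: [443.9, 115.1, 6.2]
tcp_rot: [-180.0, -0.1, -8.0]
ft_force: [-0.4, 0.1, 6.7]
finger_gap: 29.3
grip_force: 40.3
```

step_arm([
  [0, 0, 0.1],
  [0, 0, 0.25],
  [0, 0, 0.25],
  [0.19, 0.1, 0],
  [0.2, 0.105, 0],
  [0.2, 0.105, 0],
  [0.2, 0.105, 0],
  [0, 0, 0],
], spin=[0, 0, 0, 0, 0, 0, 0, 0])

```text
time: 5.68
tool_pos: [602.1, 198.9, 123.3]
tcp_rot: [180.0, 0.1, -7.9]
ft_force: [-0.4, 0.1, -1.0]
finger_gap: 29.5
grip_force: 39.9
```

```bash
python3 - <<'E'
from h import *
s=snap('wrist','w4'); q=r.sense(); print(q['tool_pos'],q['tcp_rot'],q['joint_pos'],q['finger_gap'])
E
```

```text
[600.97664997 198.2660601  123.65142252] [ 1.79946812e+02  1.34887050e-01 -7.95687446e+00] [1.36173575e+01 1.66702000e+01 8.61911382e+01 1.40871247e-04
 7.72836563e+01 1.11574138e+02] 29.0498803459403
```

View pics/w4.png

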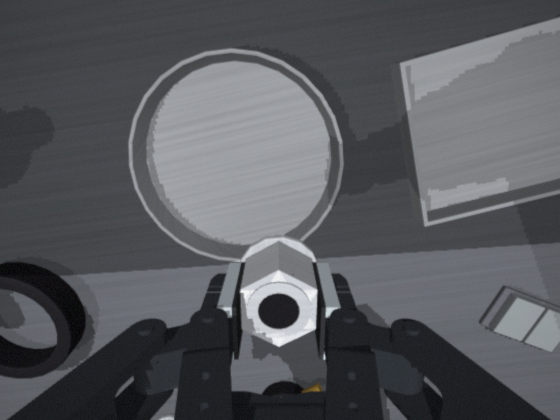

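```bash
python3 - <<'E'
from h import *
s=load('w4')
for p in [(236,155),(236,48),(236,262),(129,155),(343,155),(401,63),(426,226)]: print(p,w(s,*p,22).round(1)[:2])
E
```

```text
(236, 155) [643.1 221.7]
(236, 48) [709.9 209.7]
(236, 262) [562.  236.2]
(129, 155) [653.4 294.9]
(343, 155) [632.9 148.4]
(401, 63) [686.7 106.9]
(426, 226) [571.6  91.8]
```

step_arm([
  [0.16, 0.06, 0],
  [0.165, 0.06, 0],
  [0, 0, -0.15],
  [0, 0, -0.15],
  [0, 0, -0.15],
  [0, 0, -0.08],
  [0, 0, -0.027],
  [0, 0, 0],
], spin=[0, 0, 0, 0, 0, 0, 0, 0])

```text
time: 6.72
tool_pos: [666.3, 222.0, 14.7]
tcp_rot: [-180.0, -0.0, -8.0]
ft_force: [0.6, -0.3, -1.0]
finger_gap: 29.1
grip_force: 39.9
```

step_arm([
  [0, 0, 0],
  [0, 0, 0],
], spin=[0, 0])

```text
time: 6.98
tool_pos: [666.9, 222.2, 15.2]
tcp_rot: [-180.0, -0.1, -8.0]
ft_force: [-0.1, 0.3, -0.5]
finger_gap: 29.2
grip_force: 39.9
```

step_arm([
  [0, 0, -0.019],
  [0, 0, 0],
  [0, 0, 0],
], spin=[0, 0, 0])

```text
time: 7.35
tool_pos: [666.3, 222.0, 10.3]
tcp_rot: [-180.0, -0.0, -8.0]
ft_force: [1.3, -0.3, 0.9]
finger_gap: 29.6
grip_force: 40.1
```

step_arm([
  [0, 0, 0],
  [0, 0, 0],
  [0, 0, 0],
  [0, 0, 0.1],
  [0, 0, 0.25],
  [0, 0, 0.25],
], spin=[0, 0, 0, 0, 0, 0], gripper=0.15)

```text
time: 8.1
tool_pos: [666.0, 222.0, 132.7]
tcp_rot: [-180.0, -0.0, -8.0]
ft_force: [1.2, -0.4, 0.2]
finger_gap: 49.3
grip_force: 0.0
```

step_arm([
  [-0.23, 0.09, 0],
  [-0.24, 0.095, 0],
  [-0.24, 0.095, 0],
  [-0.24, 0.095, 0],
  [-0.24, 0.095, 0],
  [-0.24, 0.095, 0],
  [0, 0, 0],
  [0, 0, 0],
], spin=[0.025, 0.025, 0.025, 0.025, 0, 0, 0, 0], gripper=0.41)

```text
time: 9.1
tool_pos: [380.8, 335.4, 131.6]
tcp_rot: [-180.0, -0.1, 10.1]
ft_force: [0.4, -0.6, 0.0]
finger_gap: 60.3
grip_force: 0.0
```

```bash
python3 - <<'E'
from h import *
s=snap('wrist','w5'); q=r.sense(); print(q['time'],q['tool_pos'],q['tcp_rot'],q['joint_pos'],q['finger_gap'])
i=s['pixels'].copy()
cv2.drawMarker(i,tuple(int(round(v)) for v in px(s,(379,336,32))),(0,0,255),0,10)
cv2.imwrite('pics/w5m.png',i)
E
```

```text
9.15 [381.13397023 335.11102108 131.34648917] [-1.79964241e+02 -1.18192525e-01  1.00018925e+01] [ 3.55468147e+01 -2.95724793e+00  1.06618824e+02 -1.92582940e-02
  7.62163662e+01  1.15549454e+02] 59.861840697846056
```

View pics/w5m.png

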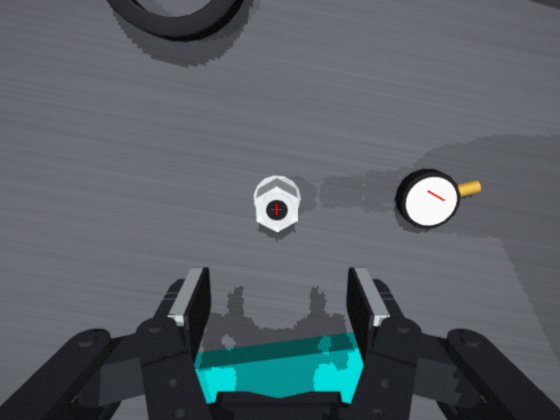

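step_arm([
  [-0.007, 0.003, -0.16],
  [0, 0, -0.16],
  [0, 0, -0.16],
  [0, 0, -0.1],
  [0, 0, -0.04],
  [0, 0, 0],
  [0, 0, 0],
], spin=[0, 0, 0, 0, 0, 0, 0])

```text
time: 10.02
tool_pos: [379.7, 336.0, 7.3]
tcp_rot: [-180.0, -0.1, 10.0]
ft_force: [0.8, -0.7, -0.1]
finger_gap: 60.0
grip_force: 0.0
```

step_arm([
  [0, 0, 0],
  [0, 0, 0],
  [0, 0, 0],
  [0, 0, 0],
  [0, 0, 0],
  [0, 0, 0],
], spin=[0, 0, 0, 0, 0, 0], gripper=-1)

```text
time: 10.78
tool_pos: [379.3, 336.1, 7.0]
tcp_rot: [-180.0, -0.1, 10.0]
ft_force: [0.2, -0.6, 6.0]
finger_gap: 29.3
grip_force: 40.5
```

step_arm([
  [0, 0, 0.1],
  [0, 0, 0.25],
  [0, 0, 0.25],
  [0.22, -0.11, 0],
  [0.23, -0.115, 0],
  [0.23, -0.115, 0],
  [0.23, -0.115, 0],
  [0.23, -0.115, 0],
], spin=[0, 0, 0, 0, 0, 0, 0, 0])

```text
time: 11.78
tool_pos: [607.7, 220.7, 125.6]
tcp_rot: [-180.0, 0.0, 10.0]
ft_force: [-0.2, 0.7, -0.9]
finger_gap: 29.2
grip_force: 39.8
```

```bash
python3 - <<'E'
from h import *
s=snap('wrist','w6'); q=r.sense(); print(q['time'],q['tool_pos'],q['tcp_rot'],q['finger_gap'])
E
```

```text
11.825 [612.35408484 216.65974139 125.28951192] [ 1.79865449e+02 -1.18138884e-01  9.84958793e+00] 29.72529571869212
```

View pics/w6.png

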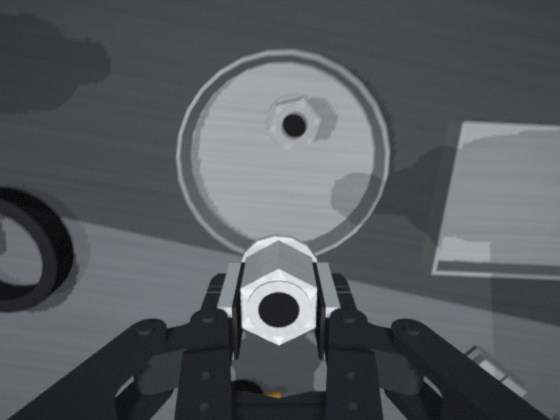

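step_arm([
  [0, 0.025, 0],
  [0, 0, -0.15],
  [0, 0, -0.15],
  [0, 0, -0.15],
  [0, 0, -0.08],
  [0, 0, -0.02],
  [0, 0, 0],
  [0, 0, 0],
], spin=[0, 0, 0, 0, 0, 0, 0, 0])

```text
time: 12.82
tool_pos: [607.7, 227.0, 17.7]
tcp_rot: [-180.0, -0.1, 10.0]
ft_force: [0.7, 0.0, 0.2]
finger_gap: 29.1
grip_force: 39.8
```

step_arm([
  [0, 0, -0.025],
  [0, 0, -0.006],
  [0, 0, 0],
], spin=[0, 0, 0])

```text
time: 13.2
tool_pos: [607.4, 226.7, 11.1]
tcp_rot: [-180.0, -0.1, 10.0]
ft_force: [-1.4, -1.5, 6.2]
finger_gap: 29.0
grip_force: 40.5
```

step_arm([
  [0, 0, 0],
  [0, 0, 0],
  [0, 0, 0],
  [0, 0, 0.1],
  [0, 0, 0.25],
  [0, 0, 0.25],
], spin=[0, 0, 0, 0, 0, 0], gripper=0.15)

```text
time: 13.95
tool_pos: [606.5, 226.5, 132.4]
tcp_rot: [-180.0, -0.0, 10.0]
ft_force: [1.0, 0.1, -0.5]
finger_gap: 48.8
grip_force: 0.0
```

step_arm([
  [-0.119, -0.189, 0],
  [-0.119, -0.189, 0],
  [-0.119, -0.189, 0],
  [-0.119, -0.189, 0],
  [-0.119, -0.189, 0],
  [-0.119, -0.189, 0],
  [0, 0, 0],
  [0, 0, 0],
], spin=[0.0556, 0.0556, 0.0556, 0.0556, 0.0556, 0, 0, 0], gripper=0.5)

```text
time: 14.95
tool_pos: [464.7, -0.2, 131.3]
tcp_rot: [179.9, -0.1, 60.0]
ft_force: [-0.3, 0.0, 0.7]
finger_gap: 64.0
grip_force: 0.0
```

```bash
python3 - <<'E'
from h import *
s=snap('wrist','w7'); q=r.sense(); print(q['time'],q['tool_pos'],q['tcp_rot'],q['joint_pos'],q['finger_gap'])
E
```

```text
15.0 [4.64663523e+02 1.96210551e-01 1.30957351e+02] [ 1.79915788e+02 -6.06045577e-02  6.00524424e+01] [-6.31911316e+00 -9.93699947e+00  1.13089421e+02  2.23670833e-02
  7.67461375e+01  2.36233803e+01] 64.06351454283191
```

View pics/w7.png

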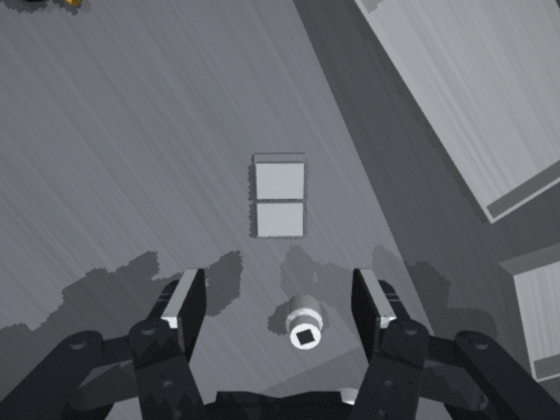

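```bash
python3 - <<'E'
from h import *
s=load('w7')
c=np.array([w(s,u,v,14)[:2] for u,v in [(256,164),(304,164),(303,237),(257,238)]]);print(c.round(1),c.mean(0))
d=c[0]-c[3]; print(np.degrees(np.arctan2(d[1],d[0])), px(s,(464.7,.2,14)))
E
```

```text
[[464.   32.4]
 [494.9  14.5]
 [465.9 -36.7]
 [433.8 -19.1]] [464.66211611  -2.2341141 ]
59.59415583047406 (278.4575537744753, 199.37506205205898)
```

step_arm([
  [0, -0.008, -0.16],
  [0, 0, -0.16],
  [0, 0, -0.16],
  [0, 0, -0.1],
  [0, 0, -0.05],
  [0, 0, 0],
  [0, 0, 0],
], spin=[0, 0, 0, 0, 0, 0, 0])

```text
time: 15.88
tool_pos: [464.8, -1.7, 4.9]
tcp_rot: [179.9, -0.0, 60.1]
ft_force: [0.8, -1.0, 0.3]
finger_gap: 64.0
grip_force: 0.0
```

step_arm([
  [0, 0, 0],
  [0, 0, 0],
  [0, 0, 0],
  [0, 0, 0],
  [0, 0, 0],
], spin=[0, 0, 0, 0, 0], gripper=-1)

```text
time: 16.5
tool_pos: [464.7, -1.9, 5.0]
tcp_rot: [179.9, -0.0, 60.0]
ft_force: [-1.5, 1.2, 5.8]
finger_gap: 34.9
grip_force: 40.1
```

step_arm([
  [0, 0, 0.05],
  [0, 0, 0.15],
  [0, 0, 0.25],
  [0.1, 0, 0.25],
  [0.1, 0, 0],
  [0.1, 0, 0],
  [0.1, 0.03, 0],
  [0, 0, 0],
], spin=[0, 0, -0.056, -0.056, -0.056, -0.056, -0.056, 0])

```text
time: 17.5
tool_pos: [544.4, 4.3, 144.3]
tcp_rot: [-180.0, -0.0, 9.7]
ft_force: [-0.6, -0.2, -1.8]
finger_gap: 34.6
grip_force: 40.4
```

```bash
python3 - <<'E'
from h import *
s=snap('wrist','w8'); q=r.sense(); print(q['time'],q['tool_pos'],q['tcp_rot'],q['joint_pos'],q['finger_gap'])
E
```

```text
17.55 [543.59644915   4.17787901 144.01812911] [-1.79997645e+02  3.52867079e-02  9.87616851e+00] [-4.95949706e+00  2.15228405e+00  1.00152552e+02 -6.91689603e-03
  7.77298771e+01  7.51658072e+01] 34.60122860100822
```

View pics/w8.png

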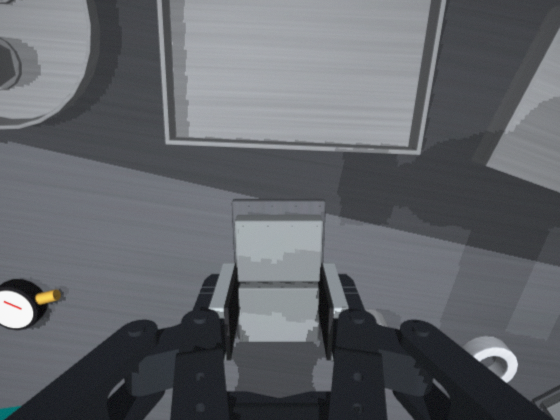

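```bash
python3 - <<'E'
from h import *
s=load('w8')
a=w(s,166,145,22)[:2];b=w(s,419,153,22)[:2]; L=a-b; print(a,b,np.hypot(*L)); y=L/np.hypot(*L); x=np.array([y[1],-y[0]]); c=(a+b)/2+58*x
print('c',c,'yaw',np.degrees(np.arctan2(x[1],x[0])),'pad1',c+42*y,'pad2',c-42*y)
E
```

```text
[571.04058703  92.9883278 ] [596.93201096 -94.46582737] 189.23378694958603
c [641.44084332   7.19695034] yaw 7.864014607200481 pad1 [635.69430184  48.8019652 ] pad2 [647.18738479 -34.40806451]
```

step_arm([
  [0.23, 0.11, 0],
  [0.23, 0.11, 0],
  [0, 0, -0.2],
  [0, 0, -0.2],
  [0, 0, -0.16],
  [0, 0, -0.07],
  [0, 0, 0],
  [0, 0, 0],
], spin=[-0.01, 0, 0, 0, 0, 0, 0, 0])

```text
time: 18.55
tool_pos: [637.1, 48.1, 20.0]
tcp_rot: [180.0, -0.2, 7.9]
ft_force: [-0.0, 0.3, -1.4]
finger_gap: 34.8
grip_force: 40.4
```

step_arm([
  [0, 0, -0.045],
  [0, 0, -0.012],
  [0, 0, 0],
], spin=[0, 0, 0])

```text
time: 18.92
tool_pos: [636.5, 48.1, 8.0]
tcp_rot: [180.0, -0.1, 7.9]
ft_force: [-3.4, -0.1, 9.0]
finger_gap: 34.7
grip_force: 41.4
```

step_arm([
  [0, 0, 0],
  [0, 0, 0],
  [0, 0, 0],
  [0, 0, 0.1],
  [0, 0, 0.25],
  [0, 0, 0.25],
], spin=[0, 0, 0, 0, 0, 0], gripper=0.18)

```text
time: 19.68
tool_pos: [635.7, 48.2, 129.0]
tcp_rot: [180.0, -0.0, 7.9]
ft_force: [0.6, 0.5, 0.3]
finger_gap: 50.1
grip_force: 0.0
```

step_arm([
  [-0.126, -0.189, 0],
  [-0.126, -0.189, 0],
  [-0.126, -0.189, 0],
  [-0.126, -0.189, 0],
  [-0.126, -0.189, 0],
], spin=[-0.03, -0.03, -0.03, -0.03, -0.03], gripper=0.5)

```text
time: 20.3
tool_pos: [509.5, -142.1, 128.3]
tcp_rot: [180.0, -0.1, -19.3]
ft_force: [0.9, -0.7, 0.4]
finger_gap: 63.9
grip_force: 0.0
```

step_arm([
  [-0.126, -0.189, 0],
  [-0.126, -0.189, 0],
  [-0.126, -0.189, 0],
  [-0.126, -0.189, 0],
  [-0.126, -0.189, 0],
  [0, 0, 0],
  [0, 0, 0],
], spin=[-0.03, -0.03, -0.03, -0.03, -0.03, 0, 0])

```text
time: 21.18
tool_pos: [384.2, -329.8, 127.5]
tcp_rot: [-180.0, -0.1, -46.1]
ft_force: [0.7, -0.5, -0.3]
finger_gap: 64.1
grip_force: 0.0
```

```bash
python3 - <<'E'
from h import *
s=snap('wrist','w9'); q=r.sense(); print(q['time'],q['tool_pos'],q['tcp_rot'],q['joint_pos'],q['finger_gap'])
E
```

```text
21.225 [ 384.44935063 -329.33241936  127.19600145] [-1.79974212e+02 -4.21490158e-02 -4.60787637e+01] [-4.64082369e+01 -2.84308143e+00  1.06963856e+02  2.68455198e-02
  7.58372270e+01  8.96639583e+01] 63.95103112439618
```

View pics/w9.png

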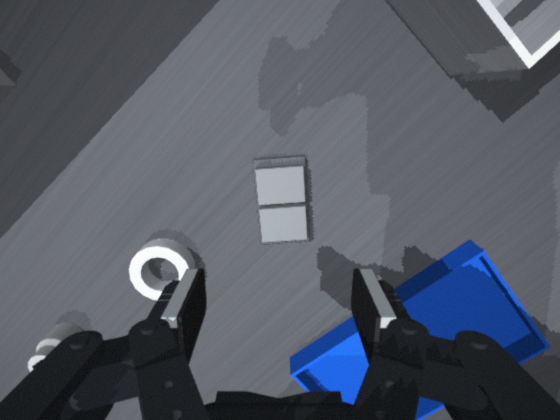

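```bash
python3 - <<'E'
from h import *
s=load('w9')
c=np.array([w(s,u,v,14)[:2] for u,v in [(255,168),(303,165),(308,241),(262,243)]]);m=c.mean(0);print(c.round(1),m)
d=c[0]+c[1]-c[3]-c[2]; print(np.degrees(np.arctan2(d[1],d[0])), px(s,(384.45,-329.3,14)))
print('ring',w(s,161,270,18))
E
```

```text
[[ 414.2 -338.2]
 [ 390.4 -364.2]
 [ 344.6 -324.2]
 [ 369.5 -297.8]] [ 379.68399593 -331.11288564]
-41.64685382836258 (275.90522964669304, 203.09417427603884)
ring [ 412.71628318 -226.32097059   18.        ]
```

step_arm([
  [-0.018, -0.008, -0.15],
  [0, 0, -0.16],
  [0, 0, -0.16],
  [0, 0, -0.1],
  [0, 0, -0.042],
  [0, 0, 0],
  [0, 0, 0],
], spin=[0.012, 0.012, 0, 0, 0, 0, 0])

```text
time: 22.1
tool_pos: [381.1, -331.9, 5.3]
tcp_rot: [180.0, -0.1, -41.8]
ft_force: [0.2, -0.1, 0.0]
finger_gap: 64.1
grip_force: 0.0
```

step_arm([
  [0, 0, 0],
  [0, 0, 0],
  [0, 0, 0],
  [0, 0, 0],
  [0, 0, 0],
], spin=[0, 0, 0, 0, 0], gripper=-1)

```text
time: 22.72
tool_pos: [380.8, -332.0, 5.2]
tcp_rot: [-180.0, -0.1, -41.8]
ft_force: [0.1, 1.3, 5.7]
finger_gap: 34.8
grip_force: 40.1
```

step_arm([
  [0, 0, 0.05],
  [0, 0, 0.15],
  [0, 0, 0.25],
  [0, 0, 0.2],
  [0, 0, 0],
], spin=[0, 0, 0, 0, 0])

```text
time: 23.35
tool_pos: [382.1, -333.6, 138.8]
tcp_rot: [180.0, -0.4, -41.8]
ft_force: [-0.7, 0.1, -1.6]
finger_gap: 34.8
grip_force: 40.6
```

step_arm([
  [0.166, 0.187, 0],
  [0.166, 0.187, 0],
  [0.166, 0.187, 0],
  [0.166, 0.187, 0],
  [0.166, 0.187, 0],
  [0.166, 0.187, 0],
  [0.166, 0.187, 0],
  [0.166, 0.187, 0],
], spin=[0.0345, 0.0345, 0.0345, 0.0345, 0.0345, 0.0345, 0.0345, 0.0345])

```text
time: 24.35
tool_pos: [645.7, -30.8, 132.4]
tcp_rot: [-180.0, 0.1, 8.1]
ft_force: [1.1, -0.4, -2.2]
finger_gap: 34.5
grip_force: 40.6
```

step_arm([
  [0, 0, 0],
  [0, 0, -0.2],
  [0, 0, -0.2],
  [0, 0, -0.16],
  [0, 0, -0.04],
  [0, 0, 0],
  [0, 0, 0],
], spin=[0, 0, 0, 0, 0, 0, 0])

```text
time: 25.22
tool_pos: [647.2, -32.6, 16.1]
tcp_rot: [180.0, -0.2, 7.8]
ft_force: [1.1, 0.3, -0.8]
finger_gap: 34.5
grip_force: 40.7
```

step_arm([
  [0, 0, -0.03],
  [0, 0, -0.01],
  [0, 0, 0],
], spin=[0, 0, 0])

```text
time: 25.6
tool_pos: [646.9, -32.4, 8.2]
tcp_rot: [180.0, -0.1, 7.9]
ft_force: [-3.8, 1.2, 9.8]
finger_gap: 34.4
grip_force: 41.8
```

step_arm([
  [0, 0, 0],
  [0, 0, 0],
  [0, 0, 0],
  [0, 0, 0.1],
  [0, 0, 0.25],
  [0, 0, 0.25],
], spin=[0, 0, 0, 0, 0, 0], gripper=0.18)

```text
time: 26.35
tool_pos: [645.7, -32.2, 128.5]
tcp_rot: [180.0, -0.0, 7.9]
ft_force: [0.7, 0.5, 0.3]
finger_gap: 50.1
grip_force: 0.0
```

step_arm([
  [-0.1946, -0.1575, 0],
  [-0.1946, -0.1575, 0],
  [-0.1946, -0.1575, 0],
  [-0.1946, -0.1575, 0],
  [-0.1946, -0.1575, 0],
  [-0.1946, -0.1575, 0],
  [0, 0, 0],
  [0, 0, 0],
], spin=[-0.022, -0.022, 0, 0, 0, 0, 0, 0], gripper=0.69)

```text
time: 27.35
tool_pos: [412.9, -221.6, 127.4]
tcp_rot: [180.0, -0.1, -0.1]
ft_force: [-0.1, -0.2, -0.4]
finger_gap: 72.1
grip_force: 0.0
```

```bash
python3 - <<'E'
from h import *
s=snap('wrist','w10'); q=r.sense(); print(q['time'],q['tool_pos'],q['tcp_rot'],q['joint_pos'],q['finger_gap'])
g=cv2.cvtColor(s['pixels'],cv2.COLOR_BGR2GRAY); p=px(s,(413.5,-221.5,18)); print(p)
m=np.zeros_like(g); cv2.circle(m,(int(p[0]),int(p[1])),60,255,-1)
b=((g>200)&(m>0)).astype(np.uint8)
cs,_=cv2.findContours(b,cv2.RETR_CCOMP,cv2.CHAIN_APPROX_NONE)
for c in cs:
    if len(c)>40: e=cv2.fitEllipse(c); print(len(c),e, w(s,*e[0],18).round(1))
E
```

```text
27.4 [ 413.16046497 -221.17828356  127.12275929] [ 1.79963557e+02 -8.97379131e-02 -6.13329066e-02] [-3.44499828e+01 -9.02940167e+00  1.12706422e+02  2.12204022e-02
  7.62283436e+01  5.56063441e+01] 72.11833847985974
(276.91062476689683, 202.5999034993702)
178 ((278.1386413574219, 204.32907104492188), (61.42203903198242, 64.07516479492188), 94.29048919677734) [ 412.1 -222.4   18. ]
114 ((278.2473449707031, 204.7332763671875), (39.284732818603516, 41.604087829589844), 86.59742736816406) [ 411.8 -222.5   18. ]
```

step_arm([
  [-0.005, -0.005, -0.16],
  [0, 0, -0.16],
  [0, 0, -0.16],
  [0, 0, -0.09],
  [0, 0, -0.035],
  [0, 0, 0],
  [0, 0, 0],
], spin=[0, 0, 0, 0, 0, 0, 0])

```text
time: 28.28
tool_pos: [412.3, -222.6, 6.1]
tcp_rot: [179.9, -0.1, -0.0]
ft_force: [-0.0, 0.0, -0.9]
finger_gap: 72.1
grip_force: 0.0
```

step_arm([
  [0, 0, 0],
  [0, 0, 0],
  [0, 0, 0],
  [0, 0, 0],
  [0, 0, 0],
], spin=[0, 0, 0, 0, 0], gripper=-1)

```text
time: 28.9
tool_pos: [412.1, -222.8, 6.5]
tcp_rot: [179.9, -0.1, -0.1]
ft_force: [-2.5, 2.2, 7.9]
finger_gap: 47.6
grip_force: 40.0
```

step_arm([
  [0, 0, 0.05],
  [0, 0, 0.2],
  [0, 0, 0.25],
  [0.2, 0.01, 0.2],
  [0.2, 0.01, 0],
  [0.2, 0.01, 0],
  [0.1, 0, 0],
  [0, 0, 0],
], spin=[0, 0, 0, -0.022, -0.022, -0.022, 0, 0])

```text
time: 29.9
tool_pos: [552.0, -216.0, 145.2]
tcp_rot: [-180.0, 0.0, -11.9]
ft_force: [-0.9, 0.3, -2.7]
finger_gap: 47.9
grip_force: 41.9
```

```bash
python3 - <<'E'
from h import *
s=snap('wrist','w11'); q=r.sense(); print(q['time'],q['tool_pos'],q['tcp_rot'],q['joint_pos'],q['finger_gap'])
print([px(s,p+(22,)) for p in [(570,-255),(595,-142),(718,-163),(695,-275)]])
g=cv2.cvtColor(s['pixels'],cv2.COLOR_BGR2GRAY)
print(g[0:260:10,200:360:20])
W=load('w7'); 
for p in [(500,262),(532,380),(490,222)]: print(w(W,*p,22))
E
```

```text
29.95 [ 551.06936897 -216.07822425  145.03223782] [-1.79997375e+02  4.78120848e-02 -1.19110907e+01] [-2.63668840e+01  9.43992377e+00  9.22413505e+01 -9.59080563e-03
  7.83656795e+01  7.55461457e+01] 47.65894519990816
[(322.15490620449464, 165.6646433294604), (169.9809588691571, 164.22282140339405), (143.78683665889758, -25.672756813880767), (320.1941451052058, -26.7753688385898)]
[[163 167 167 166 166 161 129  78]
 [172 170 171 171 168 166 130  76]
 [168 171 173 172 170 168 153  78]
 [170 172 171 167 170 170 150  79]
 [176 176 173 172 174 174 152  80]
 [171 171 171 169 169 169 154  81]
 [176 178 176 176 175 174 156  80]
 [180 179 176 173 170 171 156  79]
 [177 174 172 170 174 173 162  83]
 [178 177 176 176 174 172 160  78]
 [180 177 172 170 171 173 160  80]
 [177 173 171 172 170 166 157  80]
 [177 180 179 178 173 167 156  65]
 [180 175 173 170 171 171 163  64]
 [176 177 179 176 172 172 168  69]
 [138 140 126  94  86  92 106  70]
 [136  96  81  83  83  81  85  67]
 [ 80  82  82  79  83  84  82  68]
 [ 84  81  83  81  81  83  83  80]
 [ 81  82  83  83  83  81  80  82]
 [ 84  83  83  81  84  82  82  81]
 [ 84  84  84  81  85  83  85  84]
 [ 84  85  84  82  84  80 100 129]
 [ 83  85  85 167 167 155 123 126]
 [126 121 153 203 251 169 126 122]
 [124 123 179 245 246 248 142 125]]
[ 591.74261145 -130.38495985   22.        ]
[ 577.97096362 -258.31891257   22.        ]
[596.26276155 -93.90969462  22.        ]
```

```bash
python3 - <<'E'
from h import *
s=load('w11'); g=cv2.GaussianBlur(cv2.cvtColor(s['pixels'],cv2.COLOR_BGR2GRAY),(3,3),0)
b=(g>103).astype(np.uint8); b[190:]=0
n,l,st,c=cv2.connectedComponentsWithStats(b); k=l[60,240]; print(st[k])
m=(l==k)
for v in range(0,175,12):
    x=np.where(m[v])[0]; print(v,(x.min(),x.max()) if len(x) else '')
for u in range(120,345,15):
    y=np.where(m[:,u])[0]; print(u,y.max() if len(y) else '',end='; ')
E
```

```text
[  152     0   177   163 24976]
0 (np.int64(152), np.int64(328))
12 (np.int64(153), np.int64(328))
24 (np.int64(155), np.int64(328))
36 (np.int64(157), np.int64(328))
48 (np.int64(158), np.int64(328))
60 (np.int64(160), np.int64(328))
72 (np.int64(162), np.int64(328))
84 (np.int64(163), np.int64(328))
96 (np.int64(165), np.int64(328))
108 (np.int64(167), np.int64(328))
120 (np.int64(168), np.int64(328))
132 (np.int64(170), np.int64(328))
144 (np.int64(172), np.int64(328))
156 (np.int64(173), np.int64(301))
168 
120 ; 135 ; 150 ; 165 99; 180 161; 195 161; 210 160; 225 159; 240 158; 255 158; 270 157; 285 156; 300 156; 315 155; 330 ;
```

```bash
python3 - <<'E'
from h import *
s=load('w11')
a=w(s,174,162,22)[:2];b=w(s,329,154.5,22)[:2]; e=w(s,328.5,0,22)[:2]; L=a-b; y=L/np.hypot(*L); x=np.array([y[1],-y[0]])
print(a,b,np.hypot(*L),'c',(a+b)/2+58*x,'yaw',np.degrees(np.arctan2(x[1],x[0])),np.degrees(np.arctan2(*(e-b)[::-1])))
E
```

```text
[ 596.00699669 -145.49806398] [ 577.35324934 -261.48147099] 117.47388216622541 c [ 643.94423554 -212.69962185] yaw -9.136704864222464 -9.129030308451302
```

step_arm([
  [0.23, 0.01, 0],
  [0.23, 0.007, 0],
  [0, 0, -0.2],
  [0, 0, -0.2],
  [0, 0, -0.17],
  [0, 0, -0.06],
  [0, 0, 0],
  [0, 0, 0],
], spin=[0.015, 0, 0, 0, 0, 0, 0, 0])

```text
time: 30.95
tool_pos: [644.6, -213.6, 21.5]
tcp_rot: [180.0, -0.2, -9.3]
ft_force: [-0.0, -0.6, -1.3]
finger_gap: 48.1
grip_force: 41.9
```

step_arm([
  [0, 0, -0.045],
  [0, 0, -0.015],
  [0, 0, 0],
], spin=[0, 0, 0])

```text
time: 31.32
tool_pos: [644.2, -213.2, 9.5]
tcp_rot: [180.0, -0.1, -9.2]
ft_force: [-5.7, 1.8, 11.7]
finger_gap: 47.8
grip_force: 43.1
```

step_arm([
  [0, 0, 0],
  [0, 0, 0],
  [0, 0, 0],
  [0, 0, 0.1],
  [0, 0, 0.25],
  [0, 0, 0.25],
], spin=[0, 0, 0, 0, 0, 0], gripper=0.45)

```text
time: 32.08
tool_pos: [643.2, -212.8, 129.5]
tcp_rot: [180.0, -0.0, -9.2]
ft_force: [0.9, -1.8, 0.6]
finger_gap: 62.1
grip_force: 0.0
```

step_arm([
  [-0.05, 0.2, 0.2],
  [-0.05, 0.2, 0.2],
  [-0.05, 0.2, 0.2],
  [-0.05, 0.2, 0.2],
  [-0.05, 0.2, 0],
  [0, 0, 0],
  [0, 0, 0],
], spin=[0.01, 0.01, 0.01, 0.01, 0.01, 0, 0])

```text
time: 32.95
tool_pos: [593.3, -13.1, 287.8]
tcp_rot: [180.0, -0.0, -0.2]
ft_force: [0.4, 0.4, 0.5]
finger_gap: 61.8
grip_force: 0.0
```

```bash
python3 - <<'E'
from h import *
s=snap('wrist','w12'); c=snap('scene','s12'); d=snap('side','d12'); q=r.sense(); print(q['time'],q['tool_pos'],q['tcp_rot'])
z=lambda i,w,h:cv2.resize(i,(w,h),interpolation=cv2.INTER_CUBIC)
o=np.zeros((600,800,3),np.uint8)
o[:330,:440]=z(s['pixels'],440,330)
o[:330,440:]=z(d['pixels'][120:290,110:295],360,330)
o[330:]=z(c['pixels'][175:350,90:477],800,270)[:270]
cv2.imwrite('pics/fin.png',o)
E
```

```text
33.1 [593.27695696 -13.92954911 286.80583978] [ 1.79989534e+02  3.64423828e-02 -3.34894895e-01]
```

View pics/fin.png

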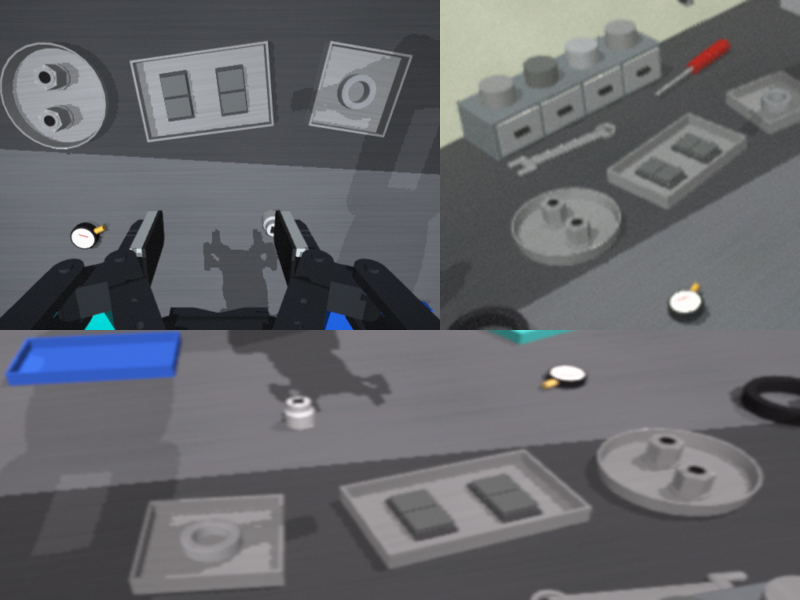

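The picture shows both nuts standing in the dish (45,77 and 48,121), both pads flat in the oblong tray (177,97 and 232,91) and the ring flat in the square tray (357,92). The socket and the gauge have not moved.

```bash
python3 -c "
from bench import r
print(r.hand_in())"
```

```text
the job is handed in; nothing more can be done
None
```

The job is handed in at about 33 s: both nuts stand in the dish, both pads lie flat in the oblong tray, the ring lies flat in the square tray, and the socket and gauge were left untouched.

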